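Deal the little loaves round the trays

ROBOT

A 7-joint arm with a two-finger parallel gripper is mounted at the origin on the work surface. World frame = base frame: x ahead of the robot, y to its left, z up, the work surface at z = 0. Lengths are in m, angles in rad, forces in N, time in s.
With the tool pointing down it reaches from about 0.4 to 0.875 m from the base axis. Payload 6.5 kg.
Tool frame: the origin (TCP) lies on the mounting face of the last link; the fingertips stand 166 mm ahead of it and the grasp point (between the pads) lies 147 mm ahead of it; z points along the fingers, y is the line along which they close (so a half turn about z gives the same grasp; the last joint's range is limited). The gripper opens to 88 mm and grips with 3 to 60 N. Pads are 18 mm wide; open, the fingers measure 123 mm over their backs; the gripper's body (75 mm by 187 mm) begins 45 mm behind the grasp point.
Start: joints at [1.265, 0.536, -0.004, 1.538, 0.003, 1.067, -0.071], TCP at [0.154, -0.631, 0.405] pointing down, gripper open.
Joint ranges: [-2.7, 2.7], [-0.37, 2.16], [-1.27, 1.26], [0.24, 2.4], [-1.31, 4.45], [0.19, 1.91], [-2.76, 2.76]. Speed limits (rad/s): [2.39, 2.39, 3.14, 3.14, 3.14, 3.14, 3.14].

INTERFACE

Orientations are given as a unit quaternion [w, x, y, z].
In Python, from rig import readout, vision, workorder gives the robot as it stands. The module is installed in compiled form; this text tells all that it offers.
- The arm moves only by the tool play_rows, never from a script. Its argument "steps" is text: rows parted by semicolons, each of 7 numbers parted by spaces: the shift along the tool's x, y, z in mm, then the turn, a rotation vector about the tool's x, y, z in degrees, then the finger opening in mm, from 0 to 88.1. In form: tx ty tz wx wy wz grip; .... A call has 1 to 5 rows; each row is the pose to reach, as a shift and turn from the pose commanded when the call began, along the tool's axes at that moment; what a row does not reach only later rows make up. A row lasts 1/8 s, in which the tool goes at most 62.5 mm and 10.7 degrees, less where a joint would pass 70% of its speed; a pose out of reach is approached as far as the arm can. A call with a gripper value outside its range is refused whole. The fingers move at their own pace and stop on an object; the grip force is fixed at half the most. Time passes only in rows, so rows that repeat a pose let the fingers close. It gives the time, the measured TCP pose, the force, the opening and the grip force at its end, in the units of the state.
- readout.observe(): the state, without advancing time (a new reading comes with each control period).
- vision.get_image(name): name is "scene" or "top" or "wrist"; returns a dict with "color" (384x512x3 uint8, red, green, blue), "vfov" (degrees; the focal length in pixels is half the picture's height over the tangent of half this angle, whatever the lens; pixels are square), "cx", "cy" (the principal point, pixels), "R" (3x3) and "t" (3): a world point X has camera coordinates R X + t. Camera axes: x right, y down, z forward; pixel columns grow to the right and rows downward; lengths in m; the calibration is good to about 2 mm. The wrist camera is an equidistant fisheye: a pixel r from the principal point sees the ray r / f radians off the axis. A picture is of the moment at which its call begins. There is no depth.
- workorder.job_done(): hands the job in; it is judged then, once.
The state is a dict: "time_s": time; "joint_pos": joint angles; "dq": joint speeds; "tau": joint torques, N m; "tcp_pos": TCP position; "tool_rot": TCP orientation; "ft_force": force on the tool from outside, world axes, zero at the start; "torque": the same for the moment, N m; "width": finger opening in m; "finger_force": force on a finger pad.
Only numpy, scipy, OpenCV 4.12 (cv2) and the standard library are available. Lean on these libraries where they do the work, as an engineer would, in place of code of your own. Each camera call takes 0.05 s, during which the arm holds its last target. There are 200 camera calls.

TASK

Two little loaves have already been dealt, into two of the three trays; carry on and deal the other four from the sloping display round the trays, one per tray in turn, so that no tray gets its second loaf before every tray has its first, until each tray holds two. Lay each loaf right way up and flat on the tray floor, side by side with the other and wholly inside the rim, setting it down gently without dropping it. Leave the flour shaker, the seed bowl and the turner where they are.

Things in the scene. Friction and masses are not known exactly. Their poses are not given: they have to be found in the camera images.
- display: wooden display board, fixed, 150 x 500 mm, rising away from the robot at 30 degrees; a lip along its front edge, 12 mm above the board, stops the loaves. Origin on the table under the middle of the front edge, where the board's face is 50 mm high; x to the back, y along the row, z up. Its feet and posts stand at y = +-235 mm
- lamp_bar (a point): middle of the underside of the display's rigid lamp bar, 35 mm deep (x), 490 mm long (y), 28 mm tall, 249 mm above the table. It hangs over the loaf row, so loaves cannot be reached from straight above, only with the tool leaning back towards the robot. Two posts behind the loaves carry it by level arms at its ends
- tray_a: red shallow tray, fixed, outside 140 mm (own x) x 200 mm (own y), rim 16 mm high, walls and floor 4 mm thick. Origin: centre of its underside on the table; z up. There is room for two loaves side by side, their long sides along the tray's x, about 42 mm either side of the middle
- tray_b: red shallow tray, fixed, outside 140 mm (own x) x 200 mm (own y), rim 16 mm high, walls and floor 4 mm thick. Origin: centre of its underside on the table; z up. There is room for two loaves side by side, their long sides along the tray's x, about 42 mm either side of the middle
- tray_c: red shallow tray, fixed, outside 140 mm (own x) x 200 mm (own y), rim 16 mm high, walls and floor 4 mm thick. Origin: centre of its underside on the table; z up. There is room for two loaves side by side, their long sides along the tray's x, about 42 mm either side of the middle
- loaf_1_mid (a point): crusty little tin loaf, firm, golden brown, 84 x 44 x 44 mm (long axis = own x, width across y, flat underside, top and sides rounded over the upper half), about 90 g. Point at its centre, 22 mm above its underside; z points up out of its top. Starts in the row on the display, tilted 30 degrees with the board, its lower end at the lip
- loaf_2_mid (a point): crusty little tin loaf, firm, dark brown, 84 x 44 x 44 mm (long axis = own x, width across y, flat underside, top and sides rounded over the upper half), about 90 g. Point at its centre, 22 mm above its underside; z points up out of its top. Starts in the row on the display, tilted 30 degrees with the board, its lower end at the lip
- loaf_3_mid (a point): crusty little tin loaf, firm, golden brown, 84 x 44 x 44 mm (long axis = own x, width across y, flat underside, top and sides rounded over the upper half), about 90 g. Point at its centre, 22 mm above its underside; z points up out of its top. Starts in the row on the display, tilted 30 degrees with the board, its lower end at the lip
- loaf_4_mid (a point): crusty little tin loaf, firm, dark brown, 84 x 44 x 44 mm (long axis = own x, width across y, flat underside, top and sides rounded over the upper half), about 90 g. Point at its centre, 22 mm above its underside; z points up out of its top. Starts in the row on the display, tilted 30 degrees with the board, its lower end at the lip
- loaf_5_mid (a point): crusty little tin loaf, firm, dark brown, 84 x 44 x 44 mm (long axis = own x, width across y, flat underside, top and sides rounded over the upper half), about 90 g. Point at its centre, 22 mm above its underside; z points up out of its top. Starts lying in tray_b (the trays' order on the table varies), to one side of its middle
- loaf_6_mid (a point): crusty little tin loaf, firm, golden brown, 84 x 44 x 44 mm (long axis = own x, width across y, flat underside, top and sides rounded over the upper half), about 90 g. Point at its centre, 22 mm above its underside; z points up out of its top. Starts lying in tray_a (the trays' order on the table varies), to one side of its middle
- flour_shaker_mid (a point): flour shaker, clear jar with steel cap, 64 mm wide, 120 mm tall; point half-way up. Bystander
- seed_bowl_mid (a point): white bowl, 100 mm wide, 50 mm tall; point half-way up. Bystander
- scraper_grip (a point): flat kitchen turner lying on the table; point on its handle, x along it. Bystander
Mind the look-alikes: they are no part of the job. What is shaped like the part that bears loaf_3_mid but green is not meant. Leave any pink look-alike of the part that bears loaf_6_mid alone.

How it is judged:
By the outcome, as a careful person would: the job done as asked, in the order asked, and still so for the second after the job is handed in, with the robot touching nothing.
It also fails if it takes over 69 s, if anything falls off the work surface, if the arm or the gripper's body presses on something with over 40 N, if the wrist force passes 120 N, or if a joint passes its speed limit or range.

## Working session

There is one attempt and no reset: what is moved stays moved. The work goes in short steps, Python scripts to look and compute and a tool call to move; the robot and the scene stay as the last step left them, time stands still between calls to the robot, and variables do not carry over. Pictures are saved under pics/ and viewed, at most 10 in all, crops included, and the job is handed in when it is done.

Besides the shell and the picture viewer there is one more tool, called after "Emit:" as a command line: name --argument value ..., lists and objects as JSON in quotes. play_rows: Moves the arm, as the interface text tells. Its arguments: {"type":"object","properties":{"steps":{"type":"string"}},"required":["steps"]}

```bash
mkdir -p pics
python3 - <<'E'
from rig import readout, vision
import cv2
for n in ("scene","top"):
    d=vision.get_image(n); cv2.imwrite(f"pics/{n}0.png",cv2.resize(d["color"][:,:,::-1],(768,576),interpolation=cv2.INTER_CUBIC))
    print(n,d["vfov"],d["cx"],d["cy"],d["R"],d["t"])
s=readout.observe();print(s)
E
```

```text
scene 54.371824748193795 256.90899188350716 190.76174141343904 [[ 0.85984284  0.51014907  0.02045014]
 [ 0.34252776 -0.54669258 -0.76406934]
 [-0.37860932  0.6639843  -0.64480992]] [-0.55340559 -0.08288893  1.415124  ]
top 48.44203892186922 258.9294856673889 192.9650635254231 [[ 0.02313518 -0.99959176 -0.0167654 ]
 [-0.98131472 -0.01950165 -0.19141865]
 [ 0.19101355  0.02088064 -0.98136528]] [5.44720931e-05 6.50359354e-01 1.20679090e+00]
{'time_s': 0.1, 'joint_pos': array([ 1.26478335,  0.5371059 , -0.00444679,  1.5387141 ,  0.00261766,
        1.0673082 , -0.07120269]), 'dq': array([ 5.23097919e-05, -1.42750983e-03,  1.04927568e-03, -4.04733243e-03,
        6.81870885e-04,  2.01116959e-03, -1.08363024e-03]), 'tau': array([ 2.41401889e-03, -5.72073662e+01,  9.93677080e-01, -2.52228785e+01,
       -5.61480329e-02,  1.35161122e-02,  8.14299642e-05]), 'tcp_pos': array([ 0.15433174, -0.63112727,  0.40393987]), 'tool_rot': array([-7.49461587e-04,  9.92814484e-01,  1.19661248e-01, -1.53018771e-04]), 'ft_force': array([ 0.7615945 ,  0.36063043, -0.39166982]), 'torque': array([ 0.044005  , -0.04083351, -0.04769023]), 'finger_force': 0.0, 'width': 0.08787863781117114}
```

View pics/scene0.png

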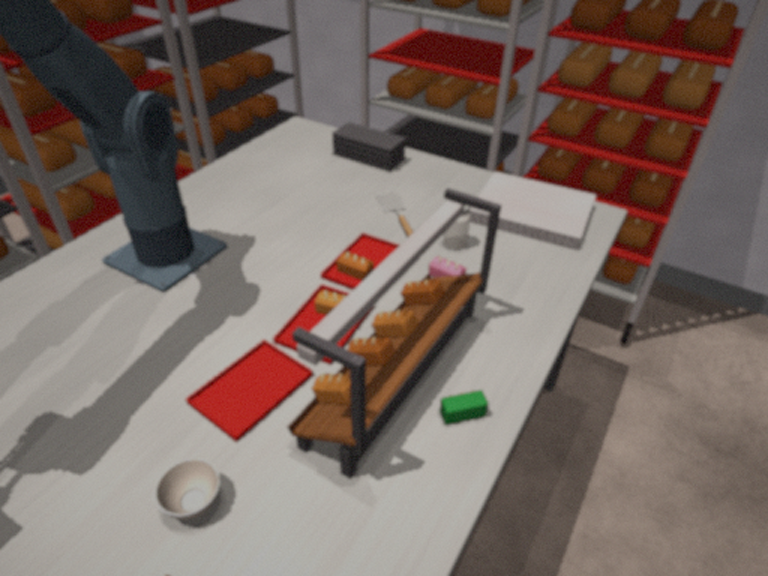

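View pics/top0.png

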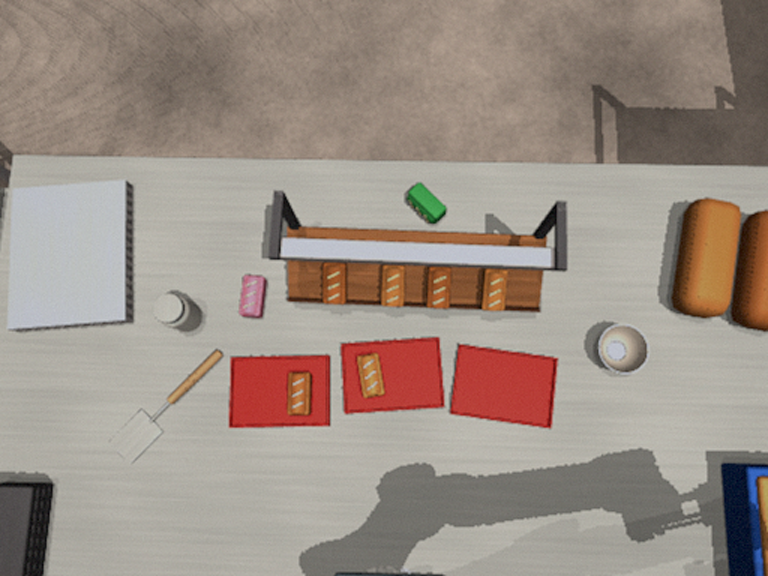

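The top view shows four loaves on the display at about (334,283), (393,285), (440,286) and (494,290). There are three red trays: left (280,391) with the darker loaf, middle (392,375) with the golden loaf, and right (503,386) empty. The pink decoy is at (252,296) and the green one at (426,202); both are off the display. I'll measure these next.

```bash
cat > h.py <<'E'
import numpy as np, cv2
from rig import readout, vision
from scipy.spatial.transform import Rotation as Ro
def cam(n):
    d=vision.get_image(n); d["f"]=192/np.tan(np.radians(d["vfov"]/2)); return d
def ray(d,px,z):
    px=np.atleast_2d(px).astype(float)
    v=np.c_[(px[:,0]-d["cx"])/d["f"],(px[:,1]-d["cy"])/d["f"],np.ones(len(px))]@d["R"]
    c=-d["R"].T@d["t"]; return c+v*((z-c[2])/v[:,2])[:,None]
def proj(d,X):
    p=np.atleast_2d(X)@d["R"].T+d["t"]; return p[:,:2]/p[:,2:]*d["f"]+[d["cx"],d["cy"]]
def rect(P):
    r=cv2.minAreaRect((P[:,:2]*1000).astype(np.float32)); b=cv2.boxPoints(r)
    e=[b[1]-b[0],b[2]-b[1]]; L=max(e,key=np.linalg.norm); a=np.degrees(np.arctan2(-L[0],L[1]))
    a=(a+90)%180-90   # long side vs +y : yaw
    return np.round(r[0],1),np.round(sorted(r[1]),1),round(float(a),1)
def comps(m,amin,amax=1e9):
    m=cv2.morphologyEx(m.astype(np.uint8),cv2.MORPH_OPEN,np.ones((3,3)))
    cs,_=cv2.findContours(m,cv2.RETR_EXTERNAL,cv2.CHAIN_APPROX_NONE)
    return [c for c in cs if amin<cv2.contourArea(c)<amax]
E
python3 - <<'E'
from h import *
d=cam("top");im=d["color"];H,S,V=cv2.split(cv2.cvtColor(im,cv2.COLOR_RGB2HSV))
red=((H<4)|(H>175))&(S>190)&(V>80)
for c in comps(red,800):
    print("tray",rect(ray(d,c[:,0],.016)),c[:,0].mean(0))
lo=(H>=6)&(H<=20)&(S>120)&(V>100)
# loaves in trays and the display
for c in comps(lo,150,20000):
    x,y,w,h=cv2.boundingRect(c); k=np.zeros(H.shape,np.uint8);cv2.drawContours(k,[c],0,1,-1)
    print("loafish",(x,y,w,h),np.median(im[k>0],0),rect(ray(d,c[:,0],.035)))
bar=(S<40)&(V>150); bar[:150]=0;bar[185:]=0;bar[:,:180]=0;bar[:,375:]=0
for c in comps(bar&(V>0),300): print("bar",cv2.boundingRect(c),rect(ray(d,c[:,0],.277)))
cr=im[140:215,175:385]
cv2.imwrite("pics/crop.png",cv2.resize(cr[:,:,::-1],None,fx=3.8,fy=3.8,interpolation=cv2.INTER_CUBIC))
E
```

```text
loafish (191, 248, 16, 29) [166.  99.  51.] (array([444.5, 187.7]), array([44.1, 81.7]), -88.7)
loafish (238, 235, 19, 30) [176. 118.  60.] (array([483.4,  46.6]), array([44.9, 84.9]), -78.6)
loafish (321, 179, 40, 28) [138.  87.  51.] (array([ 660.7, -232.8]), array([ 84.8, 117.5]), -1.1)
loafish (285, 178, 34, 27) [133.  82.  47.] (array([ 664.5, -114.8]), array([ 80.6, 101.3]), 1.1)
loafish (254, 177, 29, 27) [141.  89.  51.] (array([665.6, -12.9]), array([80.8, 85.5]), 1.1)
loafish (232, 176, 21, 24) [135.  86.  51.] (array([671.8,  67. ]), array([61.6, 71.7]), -88.8)
loafish (192, 174, 39, 29) [138.  84.  48.] (array([668.5, 162. ]), array([ 84.5, 121.6]), -1.3)
loafish (192, 152, 149, 11) [155.  97.  59.] (array([769.5,  -3.5]), array([ 22.2, 458.1]), -1.1)
loafish (497, 141, 15, 76) [148.  83.  42.] (array([ 718.5, -727.8]), array([ 41.3, 236.2]), 84.9)
loafish (455, 133, 39, 77) [182. 120.  61.] (array([ 738.1, -639.1]), array([ 95. , 242.8]), 78.7)
bar (187, 155, 182, 23) (array([677.9, -34.9]), array([ 56.4, 452.3]), 1.1)
```

View pics/crop.png

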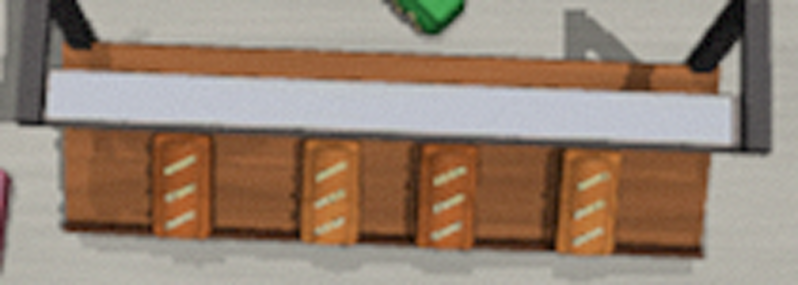

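The crop confirms the four display loaves, alternating dark, golden, dark, golden. Their slash centres are at crop (180,191), (330,199), (448,204) and (591,210). The lip runs from (62,230) to (703,252), and the bar lies over their upper ends. The pink and green decoys are off the board.

Run:
```python
from h import *
d=cam("top");im=d["color"];H,S,V=cv2.split(cv2.cvtColor(im,cv2.COLOR_RGB2HSV))
print(im[262,165],H[262,165],S[262,165],V[262,165])
r,g,b=[im[:,:,i].astype(int) for i in range(3)]
red=(r>100)&(g<r*.3)&(b<r*.35); red[:215]=0
for c in comps(cv2.morphologyEx(red.astype(np.uint8),cv2.MORPH_CLOSE,np.ones((3,3))),1500):
    print("tray",rect(ray(d,c[:,0],.016)),cv2.boundingRect(c))
C=lambda p:np.array(p)/3.8+[175,140]-0.35
print("lip",ray(d,C([(62,230),(703,252)]),.055))
print("bar top",ray(d,C([(47,70),(735,95),(737,147),(45,118)]),.277), "bottom front edge", ray(d,C([(45,122),(740,151)]),.249))
print("slash",ray(d,C([(180,191),(330,199),(448,204),(591,210)]),.050+.021+.038+.002))
print("lowend",ray(d,C([(182,236),(330,242),(447,247),(588,253)]),.07))
print("back edge",ray(d,C([(65,42),(718,68)]),.125))
```

```text
[188  57  52] 1 184 188
tray (array([448.8, 228.7]), array([136.3, 197.4]), 2.3) (153, 238, 67, 47)
lip [[ 0.62571662  0.2170254   0.055     ]
 [ 0.61841586 -0.28520061  0.055     ]]
bar top [[ 0.69416865  0.19209424  0.277     ]
 [ 0.68557213 -0.26002034  0.277     ]
 [ 0.65069834 -0.26042124  0.277     ]
 [ 0.6615288   0.19160041  0.277     ]] bottom front edge [[ 0.66564317  0.19698334  0.249     ]
 [ 0.6545926  -0.26907175  0.249     ]]
slash [[ 0.64764372  0.11908561  0.111     ]
 [ 0.64373603  0.00575797  0.111     ]
 [ 0.64166578 -0.08298087  0.111     ]
 [ 0.63921241 -0.19008365  0.111     ]]
lowend [[ 0.62026591  0.1206178   0.07      ]
 [ 0.617875    0.00563509  0.07      ]
 [ 0.61579136 -0.08489633  0.07      ]
 [ 0.61331041 -0.19356117  0.07      ]]
back edge [[ 0.75865204  0.20972296  0.125     ]
 [ 0.74726361 -0.28428605  0.125     ]]
```

Run:
```python
from h import *
d=cam("top");im=d["color"]
r,g,b=[im[:,:,i].astype(int) for i in range(3)]
red=(r>90)&(g<r*.42)&(b<r*.42); red[:215]=0
for c in comps(cv2.morphologyEx(red.astype(np.uint8),cv2.MORPH_CLOSE,np.ones((5,5))),1000):
    print("tray",rect(ray(d,c[:,0],.016)),cv2.boundingRect(c))
```

```text
tray (array([448.8, 229.1]), array([137.8, 198.2]), 2.3) (153, 237, 67, 48)
tray (array([ 469.9, -219. ]), array([137.5, 198.2]), -6.7) (301, 230, 70, 55)
tray (array([485.8,   4.2]), array([137.7, 197.6]), 5.0) (228, 225, 68, 50)
```

```bash
cat >> h.py <<'E'
def rot(yaw,tilt): return Ro.from_euler("ZY",[yaw,-tilt],degrees=True)*Ro.from_matrix(np.diag([1.,-1,-1]))
def tcp(g,yaw,tilt):  # grasp point -> TCP
    R=rot(yaw,tilt); return np.array(g)-R.apply([0,0,.147]),R
def cur():
    s=readout.observe(); w,x,y,z=s["tool_rot"]; return np.array(s["tcp_pos"]),Ro.from_quat([x,y,z,w])
DY=-1.1
ys=[.119,.006,-.084,-.192]
def loaf(i,back=0,up=.003):
    y=ys[i]; c=np.array([.622+.0306+.0192*(y+.034),y-.0006,.093]); n=rot(DY,30).apply([0,0,-1]); return c+n*(up+back)
def plan(wps,mm=50,deg=9,start=None):
    """wps: (grasp xyz,yaw,tilt,grip,[n rows]) ; prints calls of <=5 rows"""
    p,R=start or cur(); rows=[]
    for w in wps:
        q,Q=tcp(*w[:3]); rv=(R.inv()*Q).as_rotvec()
        n=w[4] if len(w)>4 else max(1,int(np.ceil(max(np.linalg.norm(q-p)*1000/mm,np.degrees(np.linalg.norm(rv))/deg))))
        rows+=[(p+(q-p)*k/n,R*Ro.from_rotvec(rv*k/n),w[3]) for k in range(1,n+1)]; p,R=q,Q
    p,R=start or cur()
    for i in range(0,len(rows),5):
        out=[]
        for q,Q,g in rows[i:i+5]:
            t=np.round(R.inv().apply(q-p)*1000,1)+0.; r=np.round(np.degrees((R.inv()*Q).as_rotvec()),1)+0.
            out.append(" ".join(f"{v:g}" for v in [*t,*r,g]))
        print("; ".join(out)); 
        # carry the rounded pose on
        v=[float(x) for x in out[-1].split()]; p=p+R.apply(np.array(v[:3])/1000); R=R*Ro.from_rotvec(np.radians(v[3:6]))
def stat():
    s=readout.observe(); p,R=cur(); g=p+R.apply([0,0,.147])
    print("t",s["time_s"],"grasp",np.round(g*1000,1),"z",np.round(R.as_matrix()[:,2],3),"x",np.round(R.as_matrix()[:,0],3),"q",np.round(s["joint_pos"],2),"F",np.round(s["ft_force"],1),"w",round(s["width"]*1000,1),s["finger_force"])
E
python3 -c "
from h import *
plan([(loaf(3,.09),DY,30,66)])"
```

```text
39.1 -28.3 8.6 -0.3 2.5 1.2 66; 78.2 -56.5 17.3 -0.7 5 2.4 66; 117.3 -84.8 25.9 -1 7.5 3.6 66; 156.4 -113 34.6 -1.3 9.9 4.8 66; 195.5 -141.3 43.2 -1.6 12.4 6 66
33.3 -32.4 15.7 -0.4 2.5 1.2 66; 66.6 -64.8 31.3 -0.7 5 2.4 66; 99.8 -97.2 47 -1 7.5 3.7 66; 133.1 -129.6 62.6 -1.4 10 4.9 66; 166.4 -162.1 78.3 -1.7 12.5 6.1 66
25.6 -36.1 21.1 -0.3 2.5 1.2 66; 51.1 -72.2 42.2 -0.6 4.9 2.4 66
```

Emit:
play_rows --steps "39 -28 9 -0.3 2.5 1.2 66; 78 -56 17 -0.7 5 2.4 66; 117 -85 26 -1 7.5 3.6 66; 156 -113 35 -1.3 9.9 4.8 66; 195 -141 43 -1.6 12.4 6 66"

```text
time_s: 0.88
tcp_pos: [0.3112, -0.4468, 0.3615]
tool_rot: [0.001, 0.992, 0.066, 0.11]
ft_force: [-0.0, -1.2, 1.0]
width: 0.0659
finger_force: 0.0
```

Emit:
play_rows --steps "33 -32 16 -0.4 2.5 1.2 66; 67 -65 31 -0.7 5 2.4 66; 100 -97 47 -1 7.5 3.7 66; 133 -130 63 -1.4 10 4.9 66; 166 -162 78 -1.7 12.5 6.1 66"

```text
time_s: 1.5
tcp_pos: [0.4671, -0.2633, 0.3186]
tool_rot: [0.003, 0.976, 0.012, 0.218]
ft_force: [0.3, -1.0, -0.1]
width: 0.0662
finger_force: 0.0
```

Emit:
play_rows --steps "26 -36 21 -0.3 2.5 1.2 66; 51 -72 42 -0.6 4.9 2.4 66; 51 -72 42 -0.6 4.9 2.4 66"

```text
time_s: 1.88
tcp_pos: [0.5292, -0.1901, 0.3011]
tool_rot: [0.002, 0.966, -0.009, 0.259]
ft_force: [-0.1, -0.4, -0.3]
width: 0.0659
finger_force: 0.0
```

Run:
```python
from h import *
stat(); print(loaf(3,.09))
d=cam("wrist"); cv2.imwrite("pics/w1.png",cv2.resize(d["color"][:,:,::-1],(768,576)))
print(d["vfov"],d["cx"],d["cy"])
g=loaf(3); 
for X in [g,loaf(3,.022),loaf(2,.022)]:
    p=d["R"]@X+d["t"]; th=np.arctan2(np.hypot(p[0],p[1]),p[2]); u=p[:2]/np.hypot(p[0],p[1])*th*d["f"]+[d["cx"],d["cy"]]; print(u*1.5)
plan([(loaf(3,0),DY,30,66)],mm=25)
```

```text
t 1.875 grasp [ 602.7 -191.5  173.8] z [ 0.5   -0.009 -0.866] x [ 0.866 -0.016  0.5  ] q [ 0.3   0.45  0.01  2.06 -0.86  0.19 -0.47] F [-0.1 -0.4 -0.3] w 65.9 0.0
[ 0.60307497 -0.19170732  0.17354036]
65.70646984690485 249.8527210061129 189.112353826999
[373.93306351 302.12237698]
[373.90665178 318.30594665]
[163.87021022 315.70588884]
-0.4 1.1 22.4 -0.1 0 0 66; -0.8 2.3 44.8 -0.1 0 0.1 66; -1.2 3.4 67.2 -0.2 -0.1 0.1 66; -1.6 4.6 89.6 -0.3 -0.1 0.1 66
```

View pics/w1.png

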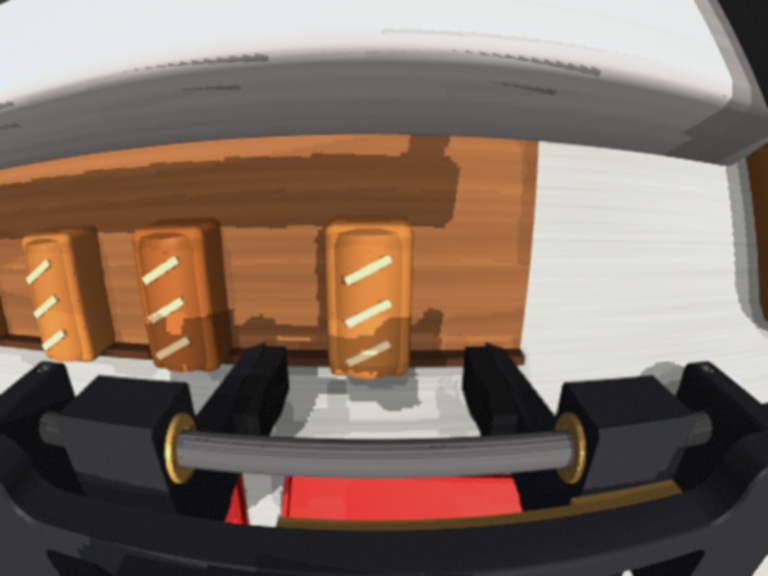

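The wrist view shows the golden loaf at (368,313), where I predicted (374,318). It sits between the fingers and clear of the lamp bar. Joint 6 is near its limit, so I'll descend part way and check.

Emit:
play_rows --steps "0 0 22 -0.1 0 0 66; -1 0 45 -0.1 0 0 66; -1 0 45 -0.1 0 0 66"

```text
time_s: 2.3
tcp_pos: [0.5499, -0.1915, 0.2608]
tool_rot: [0.003, 0.966, -0.009, 0.257]
ft_force: [-0.1, 0.9, 0.4]
width: 0.0659
finger_force: 0.0
```

Run:
```python
from h import *
stat(); print(loaf(3,.045)); ys[3]=-.190
plan([(loaf(3,0),DY,30,66)],mm=25)
```

```text
t 2.3 grasp [ 622.9 -193.1  133.3] z [ 0.497 -0.011 -0.868] x [ 0.868 -0.016  0.497] q [ 0.21  0.56  0.11  2.03 -1.29  0.2  -0.07] F [-0.1  0.9  0.4] w 65.9 0.0
[ 0.62557082 -0.19213926  0.13456922]
1.3 -1.4 22.6 0 0.1 0 66; 2.6 -2.9 45.2 0.1 0.2 0 66
```

Run:
```python
from h import *
ys[3]=-.190
plan([(loaf(3,0.045),DY,25,66,2)],mm=25)
```

```text
7.6 -1.4 0.3 0 -2.4 0 66; 15.2 -2.8 0.7 0.1 -4.8 0 66
```

Emit:
play_rows --steps "8 -1 0 0 -2.4 0 66; 15 -3 1 0 -4.8 0 66; 15 -3 1 0 -4.8 0 66"

```text
time_s: 2.68
tcp_pos: [0.5642, -0.1888, 0.2696]
tool_rot: [0.003, 0.976, -0.009, 0.218]
ft_force: [-0.0, -0.2, 0.3]
width: 0.0661
finger_force: 0.0
```

Run:
```python
from h import *
ys[3]=-.190
stat();plan([(loaf(3,0),DY,25,66)],mm=20)
```

```text
t 2.675 grasp [ 626.9 -190.4  136.6] z [ 0.426 -0.01  -0.905] x [ 0.904 -0.017  0.426] q [-0.01  0.58  0.37  1.98 -1.07  0.34 -0.35] F [-0.  -0.2  0.3] w 66.1 0.0
0.8 0 15.4 0 -0.1 0 66; 1.6 0 30.8 0.1 -0.2 0 66; 2.3 0 46.2 0.1 -0.2 0 66
```

Emit:
play_rows --steps "1 0 15 0 0 0 66; 2 0 31 0 0 0 66; 2 0 46 0 0 0 66; 2 0 46 0 0 0 66"

```text
time_s: 3.18
tcp_pos: [0.5849, -0.1895, 0.2261]
tool_rot: [0.002, 0.976, -0.01, 0.217]
ft_force: [-0.9, -0.3, -0.2]
width: 0.0661
finger_force: 0.0
```

Run:
```python
from h import *
stat();print(loaf(3))
```

```text
t 3.175 grasp [ 647.1 -190.9   93. ] z [ 0.423 -0.009 -0.906] x [ 0.906 -0.018  0.423] q [ 0.06  0.67  0.28  1.93 -1.16  0.29 -0.27] F [-0.9 -0.3 -0.2] w 66.1 0.0
[ 0.64806668 -0.1925712   0.09559808]
```

Emit:
play_rows --steps "0 0 0 0 0 0 30; 0 0 0 0 0 0 30; 0 0 0 0 0 0 30; 0 0 0 0 0 0 30; 0 0 0 0 0 0 30"

```text
time_s: 3.8
tcp_pos: [0.5852, -0.1894, 0.2283]
tool_rot: [0.003, 0.976, -0.01, 0.218]
ft_force: [-2.5, 0.6, 5.8]
width: 0.0435
finger_force: 30.0
```

Emit:
play_rows --steps "0 0 -5 0 0 0 30; 0 0 -20 0 0 0 30; 0 0 -40 0 0 0 30; 0 0 -60 0 0 0 30; 0 0 -60 0 0 0 30"

```text
time_s: 4.42
tcp_pos: [0.5593, -0.1891, 0.2838]
tool_rot: [0.003, 0.976, -0.01, 0.219]
ft_force: [-0.3, 0.2, -1.4]
width: 0.0433
finger_force: 30.0
```

```bash
cat >> h.py <<'E'
# slots: tray centre + 42 mm along its y
def slot(c,yaw,s): a=np.radians(yaw); return np.array([c[0]-np.sin(a)*s*.042,c[1]+np.cos(a)*s*.042])
SL={"c-":(slot((.4699,-.219),-6.7,-1),-6.7),"c+":(slot((.4699,-.219),-6.7,1),-6.7),"a":(slot((.4858,.0042),5,-1),5),"b":(slot((.4488,.229),2.3,1),2.3)}
def over(k,z): return np.r_[SL[k][0],z]
E
python3 - <<'E'
from h import *
stat()
g=cur()[0]+cur()[1].apply([0,0,.147])
plan([((g[0]-.06,g[1]-.02,.16),DY,20,30),(over("c-",.10),-6.7,-5,30)])
E
```

```text
t 4.425 grasp [ 622.1 -190.7  150.8] z [ 0.427 -0.011 -0.904] x [ 0.904 -0.018  0.427] q [-0.04  0.56  0.41  1.98 -1.04  0.37 -0.38] F [-0.3  0.2 -1.4] w 43.3 29.999639159068465
-18.2 10.8 -16.5 0.1 -2.6 0 30; -36.5 21.7 -33 0.2 -5.3 0 30; -53.8 39.3 -22.1 -0.2 -13.6 1.8 30; -71.1 57 -11.2 -0.5 -21.9 3.7 30; -88.4 74.7 -0.3 -0.8 -30.3 5.5 30
```

Emit:
play_rows --steps "-18 11 -17 0 -2.6 0 30; -36 22 -33 0 -5.3 0 30; -54 39 -22 0 -13.6 1.8 30; -71 57 -11 -0.5 -21.9 3.7 30; -88 75 0 -0.8 -30.3 5.5 30"

```text
time_s: 5.05
tcp_pos: [0.4783, -0.2624, 0.2442]
tool_rot: [-0.003, 0.997, -0.058, -0.047]
ft_force: [0.9, 0.2, -0.9]
width: 0.044
finger_force: 30.0
```

Emit:
play_rows --steps "0 0 0 0 0 0 30"

```text
time_s: 5.18
tcp_pos: [0.4781, -0.2627, 0.2431]
tool_rot: [-0.003, 0.997, -0.058, -0.047]
ft_force: [-0.1, 0.5, -0.7]
width: 0.0437
finger_force: 30.0
```

Run:
```python
from h import *
stat(); print(over("c-",.1))
d=cam("wrist"); cv2.imwrite("pics/w2.png",cv2.resize(d["color"][:,:,::-1],(640,480)))
plan([(over("c-",.030),-6.7,-5,30)],mm=20)
```

```text
t 5.175 grasp [ 464.5 -261.1   96.8] z [-0.093  0.011 -0.996] x [ 0.989 -0.115 -0.093] q [-0.13  0.76  0.75  1.92 -0.64  0.83 -0.71] F [-0.1  0.5 -0.7] w 43.7 29.999773520976305
[ 0.46499983 -0.26071317  0.1       ]
1.3 0 16.8 0 0 0 30; 2.6 0.1 33.7 0 0.1 0 30; 3.9 0.1 50.5 0 0.1 0.1 30; 5.2 0.1 67.3 0 0.1 0.1 30
```

View pics/w2.png

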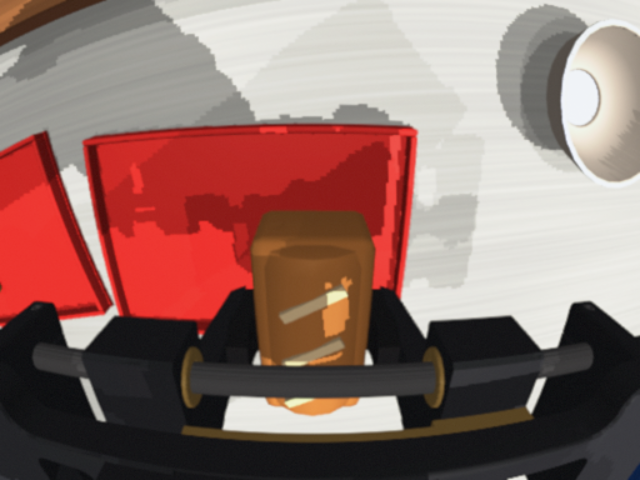

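The loaf hangs straight in the grip, its middle slash at (318,352), over the right half of the empty tray. I'll check its x offset from this view and then lower it.

```bash
cat >> h.py <<'E'
def fray(d,px,z):
    u=np.array(px,float)-[d["cx"],d["cy"]]; r=np.hypot(*u); th=r/d["f"]
    v=d["R"].T@np.r_[u/r*np.sin(th),np.cos(th)]; c=-d["R"].T@d["t"]; return c+v*(z-c[2])/v[2]
E
python3 - <<'E'
from h import *
d=cam("wrist")
print("slash",fray(d,np.array([314,352])/1.25,.119))
print("tray far corners",[fray(d,np.array(p)/1.25,.016) for p in [(86,140),(414,131)]])
a=np.radians(-6.7);c=np.array([.4699,-.219]);x=np.array([np.cos(a),np.sin(a)]);y=np.array([-x[1],x[0]])
print(c+.07*x+.1*y,c+.07*x-.1*y)
E
```

```text
slash [ 0.47168644 -0.26226741  0.119     ]
tray far corners [array([ 0.5513677 , -0.13097774,  0.016     ]), array([ 0.52757073, -0.32482344,  0.016     ])]
[ 0.55108902 -0.12784989] [ 0.52775487 -0.32648402]
```

Emit:
play_rows --steps "-2 0 16 0 0 0 30; -3 0 32 0 0 0 30; -3 0 48 0 0 0 30; -3 0 60 0 0 0 30; -3 0 62 0 0 0 30"

```text
time_s: 5.9
tcp_pos: [0.4696, -0.2611, 0.1824]
tool_rot: [-0.003, 0.997, -0.058, -0.045]
ft_force: [-0.5, -0.3, -0.3]
width: 0.0439
finger_force: 30.0
```

Emit:
play_rows --steps "0 0 1 0 0 0 30; 0 0 2 0 0 0 30; 0 0 3 0 0 0 30; 0 0 3 0 0 0 30"

```text
time_s: 6.4
tcp_pos: [0.4698, -0.2611, 0.1805]
tool_rot: [-0.003, 0.997, -0.058, -0.045]
ft_force: [-0.6, 0.4, -0.3]
width: 0.0443
finger_force: 30.0
```

```bash
python3 -c "
from h import *
stat()"
```

```text
t 6.4 grasp [ 456.7 -259.4   34.1] z [-0.089  0.012 -0.996] x [ 0.989 -0.115 -0.09 ] q [-0.07  0.84  0.66  1.94 -0.72  0.71 -0.64] F [-0.6  0.4 -0.3] w 44.3 29.999534552916884
```

Emit:
play_rows --steps "0 0 1 0 0 0 30; 0 0 2 0 0 0 30; 0 0 3 0 0 0 30; 0 0 4 0 0 0 30; 0 0 4 0 0 0 30"

```text
time_s: 7.02
tcp_pos: [0.4695, -0.2614, 0.1785]
tool_rot: [-0.004, 0.997, -0.058, -0.044]
ft_force: [-3.8, 6.2, 26.0]
width: 0.0439
finger_force: 30.0
```

Emit:
play_rows --steps "0 0 1 0 0 0 30; 0 0 2 0 0 0 30; 0 0 2 0 0 0 30"

```text
time_s: 7.4
tcp_pos: [0.4695, -0.2616, 0.1778]
tool_rot: [-0.005, 0.997, -0.058, -0.044]
ft_force: [-5.1, 8.4, 41.7]
width: 0.0435
finger_force: 30.0
```

Emit:
play_rows --steps "0 0 -1 0 0 0 30; 0 0 -2 0 0 0 30; 0 0 -2 0 0 0 30; 0 0 -2 0 0 0 46; 0 0 -2 0 0 0 58"

```text
time_s: 8.02
tcp_pos: [0.4694, -0.2611, 0.1764]
tool_rot: [-0.003, 0.997, -0.058, -0.045]
ft_force: [0.4, -0.2, -0.1]
width: 0.0541
finger_force: 0.0
```

Emit:
play_rows --steps "0 0 0 0 0 0 58; 0 0 0 0 0 0 58; 0 0 -15 0 0 0 58; 0 0 -45 0 0 0 58; 0 0 -90 0 0 0 60"

```text
time_s: 8.65
tcp_pos: [0.4771, -0.262, 0.2672]
tool_rot: [-0.003, 0.997, -0.058, -0.046]
ft_force: [0.1, 0.1, 0.2]
width: 0.0599
finger_force: 0.0
```

Run:
```python
from h import *
stat()
d=cam("wrist"); cv2.imwrite("pics/w3.png",cv2.resize(d["color"][:,:,::-1],(640,480)))
```

```text
t 8.65 grasp [ 463.8 -260.2  120.8] z [-0.091  0.012 -0.996] x [ 0.989 -0.115 -0.091] q [-0.15  0.72  0.78  1.91 -0.61  0.87 -0.73] F [0.1 0.1 0.2] w 59.9 0.0
```

View pics/w3.png

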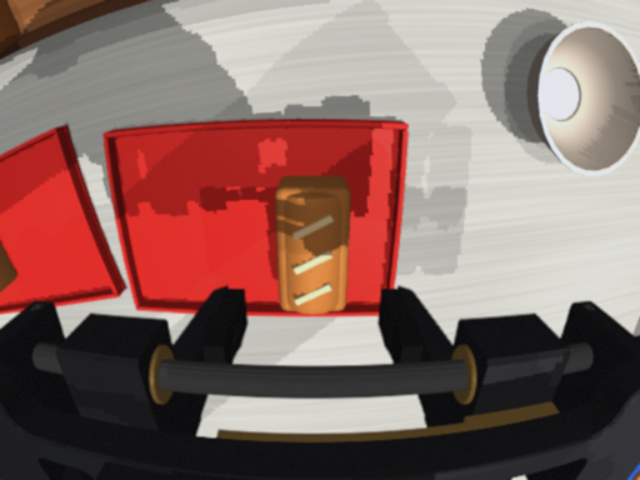

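Loaf 1 lies in the right tray, its middle slash at (312,264). The near end looks close to the near wall, so I'll measure it and plan the next leg.

Run:
```python
from h import *
d=cam("wrist")
c=np.array([.4699,-.219]);a=np.radians(-6.7);Rz=np.array([[np.cos(a),np.sin(a)],[-np.sin(a),np.cos(a)]])
for p,z in [((312,264),.047),((313,307),.04),((313,182),.03)]:
    X=fray(d,np.array(p)/1.25,z); print(X, Rz@(X[:2]-c))
g=cur()[0]+cur()[1].apply([0,0,.147])
plan([((g[0],-.06,.20),-2,10,66),(loaf(0,.09),DY,27,66)],mm=55)
```

```text
[ 0.45594883 -0.2616397   0.047     ] [-0.00888108 -0.04397619]
[ 0.4202297  -0.25808723  0.04      ] [-0.04477075 -0.04461536]
[ 0.50195174 -0.26772145  0.03      ] [ 0.03751721 -0.04464922]
-13.4 -39.7 -13.8 0.1 2.9 -0.9 66; -26.8 -79.4 -27.6 0.1 5.9 -1.9 66; -40.2 -119.2 -41.4 0.2 8.8 -2.8 66; -53.6 -158.9 -55.2 0.2 11.8 -3.7 66; -67 -198.6 -69.1 0.3 14.7 -4.7 66
21.6 -45.8 14.1 0.1 4.3 -0.2 66; 43.2 -91.5 28.1 0.1 8.5 -0.4 66; 64.8 -137.3 42.1 0.2 12.8 -0.6 66; 86.4 -183 56.1 0.3 17 -0.8 66
```

Run:
```python
from h import *
g=cur()[0]+cur()[1].apply([0,0,.147])
plan([((g[0],-.06,.20),-2,10,66),(loaf(0,.07),DY,25,66)],mm=55)
```

```text
-13.4 -39.7 -13.8 0.1 2.9 -0.9 66; -26.8 -79.4 -27.6 0.1 5.9 -1.9 66; -40.2 -119.2 -41.4 0.2 8.8 -2.8 66; -53.6 -158.9 -55.2 0.2 11.8 -3.7 66; -67 -198.6 -69.1 0.3 14.7 -4.7 66
19.6 -36.7 14.7 0 3 -0.1 66; 39.3 -73.3 29.4 0.1 6 -0.3 66; 58.9 -110 44.1 0.1 9 -0.5 66; 78.5 -146.6 58.8 0.2 12 -0.7 66; 98.1 -183.3 73.5 0.3 15 -0.8 66
```

Emit:
play_rows --steps "-13 -40 -14 0 2.9 -0.9 66; -27 -79 -28 0 5.9 -1.9 66; -40 -119 -41 0 8.8 -2.8 66; -54 -159 -55 0 11.8 -3.7 66; -67 -199 -69 0 14.7 -4.7 66"

```text
time_s: 9.38
tcp_pos: [0.4397, -0.0564, 0.3415]
tool_rot: [0.002, 0.996, -0.017, 0.084]
ft_force: [0.8, 0.2, -0.2]
width: 0.0658
finger_force: 0.0
```

Emit:
play_rows --steps "20 -37 15 0 3 0 66; 39 -73 29 0 6 -0.3 66; 59 -110 44 0 9 -0.5 66; 78 -147 59 0 12 -0.7 66; 98 -183 73 0 15 -0.8 66"

```text
time_s: 10.0
tcp_pos: [0.5556, 0.1227, 0.2847]
tool_rot: [0.005, 0.977, -0.01, 0.213]
ft_force: [1.5, 0.6, 0.1]
width: 0.0659
finger_force: 0.0
```

Emit:
play_rows --steps "0 0 0 0 0 0 66; 0 0 0 0 0 0 66"

```text
time_s: 10.25
tcp_pos: [0.5548, 0.1207, 0.285]
tool_rot: [0.006, 0.977, -0.01, 0.212]
ft_force: [0.0, -0.2, 0.4]
width: 0.0656
finger_force: 0.0
```

Run:
```python
from h import *
stat();print(loaf(0,.07))
d=cam("wrist"); im=d["color"];cv2.imwrite("pics/w4.png",cv2.resize(im[:,:,::-1],(640,480)))
X=loaf(0,.0175); p=d["R"]@X+d["t"]; r=np.hypot(p[0],p[1]); print(1.25*(p[:2]/r*np.arctan2(r,p[2])*d["f"]+[d["cx"],d["cy"]]))
plan([(loaf(0,0,-.002),DY,25,66)],mm=20)
```

```text
t 10.25 grasp [615.7 118.5 151.2] z [ 0.415 -0.015 -0.91 ] x [ 0.91  -0.017  0.415] q [-0.86  0.59  0.68  2.05 -0.82  0.28 -1.18] F [ 0.  -0.2  0.4] w 65.6 0.0
[0.61904433 0.11910071 0.15621985]
[309.08279123 261.88822238]
2.7 -0.2 17.9 0.1 0.1 0 66; 5.4 -0.3 35.8 0.2 0.2 0 66; 8.1 -0.5 53.8 0.3 0.4 0 66; 10.8 -0.7 71.7 0.4 0.5 0 66
```

View pics/w4.png

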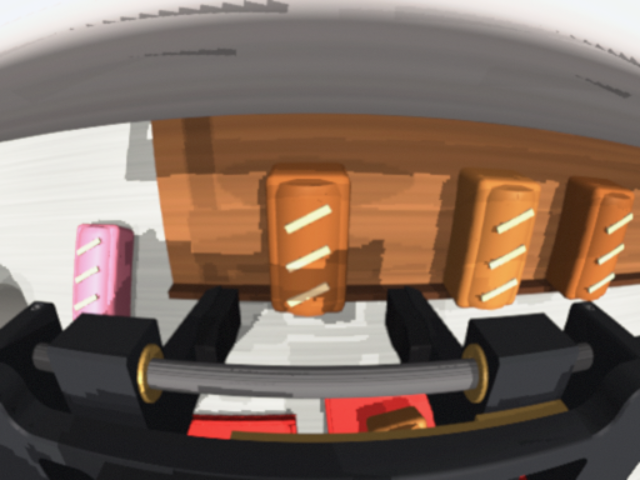

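The dark loaf on the left shows its middle slash at (308,258), where I predicted (309,262). I'll descend and grasp.

Emit:
play_rows --steps "3 0 18 0 0 0 66; 5 0 36 0 0 0 66; 8 0 54 0 0 0 66; 10 0 71 0 0 0 66; 10 0 71 0 0 0 66"

```text
time_s: 10.92
tcp_pos: [0.5936, 0.1188, 0.2243]
tool_rot: [0.006, 0.977, -0.011, 0.212]
ft_force: [1.2, 0.7, 0.2]
width: 0.0659
finger_force: 0.0
```

Emit:
play_rows --steps "0 0 0 0 0 0 66; 0 0 0 0 0 0 66"

```text
time_s: 11.18
tcp_pos: [0.5937, 0.1202, 0.2253]
tool_rot: [0.005, 0.977, -0.01, 0.213]
ft_force: [0.1, -0.6, 0.3]
width: 0.0662
finger_force: 0.0
```

Run:
```python
from h import *
stat();print(loaf(0,0,-.002))
```

```text
t 11.175 grasp [654.8 118.2  91.7] z [ 0.416 -0.014 -0.909] x [ 0.909 -0.017  0.416] q [-0.7   0.71  0.52  1.96 -0.96  0.21 -1.04] F [ 0.1 -0.6  0.3] w 66.2 0.0
[0.65653742 0.1183808  0.09126795]
```

Position is good. I'll close, lift and plan the transfer to tray b.

Emit:
play_rows --steps "0 0 0 0 0 0 30; 0 0 0 0 0 0 30; 0 0 0 0 0 0 30; 0 0 0 0 0 0 30; 0 0 0 0 0 0 30"

```text
time_s: 11.8
tcp_pos: [0.5938, 0.1205, 0.2247]
tool_rot: [0.005, 0.977, -0.009, 0.213]
ft_force: [-2.6, 1.6, 4.0]
width: 0.0435
finger_force: 30.0
```

Emit:
play_rows --steps "0 0 -5 0 0 0 30; 0 0 -20 0 0 0 30; 0 0 -40 0 0 0 30; 0 0 -60 0 0 0 30; 0 0 -60 0 0 0 30"

```text
time_s: 12.42
tcp_pos: [0.5688, 0.1213, 0.2799]
tool_rot: [0.005, 0.977, -0.009, 0.213]
ft_force: [0.3, 0.5, -0.7]
width: 0.0438
finger_force: 30.0
```

Run:
```python
from h import *
stat()
g=cur()[0]+cur()[1].apply([0,0,.147])
plan([((g[0]-.07,g[1]+.01,.165),DY,18,30),(over("b",.10)+[.004,0,0],2.3,-5,30)],mm=50)
```

```text
t 12.425 grasp [630.  119.2 146.3] z [ 0.416 -0.014 -0.909] x [ 0.909 -0.016  0.417] q [-0.86  0.63  0.7   2.02 -0.88  0.3  -1.12] F [ 0.3  0.5 -0.7] w 43.8 29.991737434174865
-19.5 -3.8 -22.7 0.2 -3.3 0 30; -39 -7.6 -45.3 0.3 -6.6 0 30; -57.2 -42.7 -37.8 0.5 -12.4 -0.8 30; -75.4 -77.9 -30.3 0.6 -18.1 -1.7 30; -93.5 -113 -22.8 0.8 -23.9 -2.5 30
-12 -35.7 14.4 0.1 -5.7 -0.9 30
```

Emit:
play_rows --steps "-20 -4 -23 0 -3.3 0 30; -39 -8 -45 0.3 -6.6 0 30; -57 -43 -38 0.5 -12.4 -0.8 30; -75 -78 -30 0.6 -18.1 -1.7 30; -94 -113 -23 0.8 -23.9 -2.5 30"

```text
time_s: 13.05
tcp_pos: [0.4758, 0.2372, 0.2592]
tool_rot: [0.001, 1.0, 0.013, 0.004]
ft_force: [0.6, 1.2, -1.0]
width: 0.044
finger_force: 30.0
```

Emit:
play_rows --steps "-12 -36 14 0 -6 -0.9 30; -12 -36 14 0 -6 -0.9 30; -12 -36 14 0 -6 -0.9 30"

```text
time_s: 13.42
tcp_pos: [0.4638, 0.2709, 0.2457]
tool_rot: [0.002, 0.999, 0.02, -0.046]
ft_force: [-0.5, -0.4, -0.2]
width: 0.0437
finger_force: 30.0
```

Run:
```python
from h import *
stat();print(over("b",.1))
plan([(over("b",.034),2.3,-5.4,30)],mm=18)
```

```text
t 13.425 grasp [450.3 270.   99.3] z [-0.092 -0.006 -0.996] x [ 0.995  0.039 -0.093] q [-1.17  0.75  0.78  1.94 -0.75  0.87 -1.48] F [-0.5 -0.4 -0.2] w 43.7 29.991530149709433
[0.44711446 0.27096616 0.1       ]
0.8 -0.2 16.3 0 0 0 30; 1.6 -0.4 32.7 0.1 0 0 30; 2.4 -0.7 49 0.1 -0.1 0 30; 3.2 -0.9 65.3 0.1 -0.1 -0.1 30
```

Emit:
play_rows --steps "1 0 16 0 0 0 30; 2 0 33 0 0 0 30; 3 -1 49 0 0 0 30; 3 -1 63 0 0 0 30; 3 -1 64 0 0 0 30"

```text
time_s: 14.05
tcp_pos: [0.46, 0.2722, 0.1809]
tool_rot: [0.002, 0.999, 0.02, -0.048]
ft_force: [-0.7, 0.7, -0.1]
width: 0.0437
finger_force: 30.0
```

Emit:
play_rows --steps "0 0 1 0 0 0 30; 0 0 2 0 0 0 30; 0 0 3 0 0 0 30; 0 0 3 0 0 0 30"

```text
time_s: 14.55
tcp_pos: [0.4602, 0.2725, 0.1793]
tool_rot: [0.001, 0.999, 0.02, -0.047]
ft_force: [-0.4, -0.3, -0.7]
width: 0.0439
finger_force: 30.0
```

```bash
python3 -c "
from h import *
stat()"
```

```text
t 14.55 grasp [446.5 271.8  32.9] z [-0.093 -0.005 -0.996] x [ 0.995  0.04  -0.093] q [-1.11  0.85  0.68  1.95 -0.85  0.76 -1.41] F [-0.4 -0.3 -0.7] w 43.9 29.991652560420334
```

Emit:
play_rows --steps "0 0 1 0 0 0 30; 0 0 2 0 0 0 30; 0 0 2 0 0 0 30"

```text
time_s: 14.92
tcp_pos: [0.4599, 0.2724, 0.177]
tool_rot: [0.002, 0.999, 0.02, -0.047]
ft_force: [0.3, -1.0, -1.0]
width: 0.0437
finger_force: 30.0
```

Emit:
play_rows --steps "0 0 1 0 0 0 30; 0 0 1 0 0 0 30"

```text
time_s: 15.18
tcp_pos: [0.4599, 0.2724, 0.1761]
tool_rot: [0.002, 0.999, 0.02, -0.047]
ft_force: [-0.5, 0.6, -1.4]
width: 0.0439
finger_force: 30.0
```

Emit:
play_rows --steps "0 0 1 0 0 0 30; 0 0 1 0 0 0 30"

```text
time_s: 15.42
tcp_pos: [0.4598, 0.2724, 0.1751]
tool_rot: [0.002, 0.999, 0.02, -0.047]
ft_force: [0.2, 0.7, 0.2]
width: 0.0439
finger_force: 30.0
```

Emit:
play_rows --steps "0 0 1 0 0 0 30; 0 0 1 0 0 0 30"

```text
time_s: 15.68
tcp_pos: [0.4599, 0.2724, 0.1747]
tool_rot: [0.001, 0.999, 0.02, -0.047]
ft_force: [-0.5, 0.1, 6.9]
width: 0.0439
finger_force: 30.0
```

Light contact at 7 N. I'll release, retreat and plan for the next loaf (middle-left).

Emit:
play_rows --steps "0 0 0 0 0 0 45; 0 0 0 0 0 0 58; 0 0 0 0 0 0 58; 0 0 0 0 0 0 58"

```text
time_s: 16.18
tcp_pos: [0.4597, 0.2724, 0.1741]
tool_rot: [0.002, 0.999, 0.02, -0.047]
ft_force: [0.2, 0.0, -0.0]
width: 0.0578
finger_force: 0.0
```

Emit:
play_rows --steps "0 0 -8 0 0 0 58; 0 0 -30 0 0 0 58; 0 0 -60 0 0 0 58; 0 0 -100 0 0 0 60; 0 0 -100 0 0 0 60"

```text
time_s: 16.8
tcp_pos: [0.4706, 0.2731, 0.2776]
tool_rot: [-0.0, 0.999, 0.02, -0.044]
ft_force: [0.1, -0.3, 0.9]
width: 0.06
finger_force: 0.0
```

Run:
```python
from h import *
stat()
d=cam("wrist"); cv2.imwrite("pics/w5.png",cv2.resize(d["color"][:,:,::-1],(640,480)))
g=cur()[0]+cur()[1].apply([0,0,.147])
plan([((g[0]+.04,.13,.19),0,10,64),(loaf(1,.07),DY,25,64)],mm=50)
```

```text
t 16.8 grasp [457.7 272.9 131.1] z [-0.088 -0.002 -0.996] x [ 0.995  0.04  -0.088] q [-1.19  0.72  0.83  1.92 -0.71  0.92 -1.51] F [ 0.1 -0.3  0.9] w 60.0 0.0
-2.5 35.7 -14.6 0 3.8 0.6 64; -4.9 71.5 -29.2 -0.1 7.6 1.1 64; -7.4 107.2 -43.8 -0.1 11.4 1.7 64; -9.9 143 -58.4 -0.1 15.2 2.3 64; 10.8 174.5 -48.9 -0.3 18.9 2.6 64
17.8 30.5 16 0 3.8 0.2 64; 35.7 61.1 32.1 -0.1 7.5 0.5 64; 53.6 91.6 48.1 -0.2 11.3 0.8 64
```

View pics/w5.png

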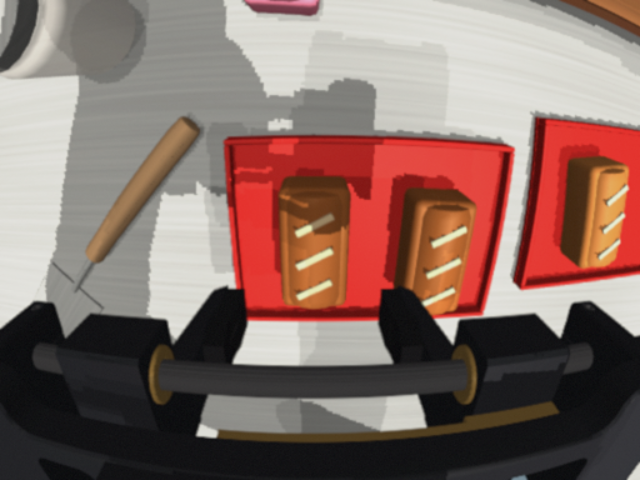

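Tray b (left) now holds two loaves flat side by side, at (314,260) and (443,268). Next is the golden loaf at y = 0.006, for tray a.

Emit:
play_rows --steps "-2 36 -15 0 3.8 0.6 64; -5 71 -29 0 7.6 1.1 64; -7 107 -44 0 11.4 1.7 64; -10 143 -58 0 15.2 2.3 64; 11 174 -49 -0.3 18.9 2.6 64"

```text
time_s: 17.48
tcp_pos: [0.4909, 0.0989, 0.3223]
tool_rot: [0.001, 0.993, -0.002, 0.119]
ft_force: [0.5, -0.1, -0.1]
width: 0.0643
finger_force: 0.0
```

Emit:
play_rows --steps "18 30 16 0 3.8 0.2 64; 36 61 32 0 7.5 0.5 64; 54 92 48 -0.2 11.3 0.8 64; 54 92 48 -0.2 11.3 0.8 64; 54 92 48 -0.2 11.3 0.8 64"

```text
time_s: 18.1
tcp_pos: [0.5542, 0.0075, 0.2876]
tool_rot: [0.003, 0.977, -0.009, 0.214]
ft_force: [0.6, -0.1, -0.2]
width: 0.0641
finger_force: 0.0
```

Run:
```python
from h import *
stat();print(loaf(1,.07))
d=cam("wrist")
plan([(loaf(1,0,-.002),DY,25,64)],mm=20)
# slash blobs (bright, near predicted top point) to check the sideways position
im=d["color"].astype(int); m=(im.min(2)>110)&(im[:,:,0]-im[:,:,2]>20)&(im[:,:,0]>170)
X=loaf(1,.0175); p=d["R"]@X+d["t"]; r=np.hypot(p[0],p[1]); u=(p[:2]/r*np.arctan2(r,p[2])*d["f"]+[d["cx"],d["cy"]]);print("pred",u)
n,l,s,c=cv2.connectedComponentsWithStats(m.astype(np.uint8))
for i in range(1,n):
    if s[i,4]>25 and np.hypot(*(c[i]-u))<70: print(c[i],s[i,4])
```

```text
t 18.1 grasp [615.7   6.2 154.1] z [ 0.418 -0.009 -0.908] x [ 0.908 -0.017  0.418] q [-0.56  0.53  0.57  2.08 -0.96  0.27 -0.82] F [ 0.6 -0.1 -0.2] w 64.1 0.0
[0.61687473 0.00610071 0.15621985]
2 0.3 18.3 0 0.1 0 64; 4 0.6 36.7 0 0.1 0.1 64; 6 0.9 55 0 0.2 0.1 64; 8 1.2 73.3 0 0.2 0.1 64
pred [248.93792371 213.28452764]
[248.94642857 179.63928571] 280
[249.10810811 210.66666667] 222
[247.43715847 240.12021858] 183
[243.375 254.925] 40
```

Emit:
play_rows --steps "2 0 18 0 0 0 64; 4 0 37 0 0 0 64; 6 0 55 0 0 0 64; 8 0 73 0 0 0 64; 8 0 73 0 0 0 64"

```text
time_s: 18.77
tcp_pos: [0.5924, 0.0086, 0.2242]
tool_rot: [0.003, 0.977, -0.008, 0.214]
ft_force: [-0.4, 0.4, -0.6]
width: 0.0641
finger_force: 0.0
```

Emit:
play_rows --steps "0 0 0 0 0 0 64; 0 0 0 0 0 0 64"

```text
time_s: 19.02
tcp_pos: [0.5926, 0.007, 0.2258]
tool_rot: [0.003, 0.976, -0.009, 0.215]
ft_force: [-0.5, 0.2, -0.2]
width: 0.0644
finger_force: 0.0
```

Run:
```python
from h import *
stat();print(loaf(1,0,-.002))
```

```text
t 19.025 grasp [654.4   5.6  92.4] z [ 0.421 -0.01  -0.907] x [ 0.907 -0.016  0.421] q [-0.43  0.67  0.42  2.   -1.2   0.2  -0.58] F [-0.5  0.2 -0.2] w 64.4 0.0
[0.65436782 0.0053808  0.09126795]
```

Emit:
play_rows --steps "0 0 0 0 0 0 30; 0 0 0 0 0 0 30; 0 0 0 0 0 0 30; 0 0 0 0 0 0 30; 0 0 0 0 0 0 30"

```text
time_s: 19.65
tcp_pos: [0.5927, 0.0065, 0.2253]
tool_rot: [0.003, 0.977, -0.009, 0.215]
ft_force: [-3.3, 1.3, 5.5]
width: 0.0438
finger_force: 30.0
```

Emit:
play_rows --steps "0 0 -5 0 0 0 30; 0 0 -20 0 0 0 30; 0 0 -40 0 0 0 30; 0 0 -60 0 0 0 30; 0 0 -60 0 0 0 30"

```text
time_s: 20.27
tcp_pos: [0.5674, 0.0071, 0.2803]
tool_rot: [0.003, 0.976, -0.009, 0.216]
ft_force: [0.1, 0.2, -0.6]
width: 0.0436
finger_force: 30.0
```

Run:
```python
from h import *
stat()
g=cur()[0]+cur()[1].apply([0,0,.147])
plan([((g[0]-.06,g[1]-.01,.165),DY,18,30),(over("a",.10)+[-.004,-.002,0],5,-5.2,30)],mm=50)
```

```text
t 20.275 grasp [629.3   5.6 147. ] z [ 0.421 -0.01  -0.907] x [ 0.907 -0.017  0.421] q [-0.59  0.58  0.62  2.06 -1.07  0.3  -0.72] F [ 0.1  0.2 -0.6] w 43.6 29.997718152590096
-14.5 5.8 -20.2 0.1 -3.5 0 30; -28.9 11.5 -40.5 0.1 -6.9 0 30; -44.6 23.3 -26.2 0.5 -14.6 -2 30; -60.2 35.1 -12 0.8 -22.4 -4 30; -75.8 46.9 2.3 1.2 -30.1 -6.1 30
```

Emit:
play_rows --steps "-14 6 -20 0 -3.5 0 30; -29 12 -40 0 -6.9 0 30; -45 23 -26 0.5 -14.6 -2 30; -60 35 -12 0.8 -22.4 -4 30; -76 47 2 1.2 -30.1 -6.1 30"

```text
time_s: 20.9
tcp_pos: [0.4984, -0.0388, 0.2447]
tool_rot: [0.002, 0.998, 0.045, -0.048]
ft_force: [0.7, 0.4, -1.0]
width: 0.0441
finger_force: 30.0
```

Emit:
play_rows --steps "0 0 0 0 0 0 30; 0 0 0 0 0 0 30"

```text
time_s: 21.15
tcp_pos: [0.499, -0.0385, 0.246]
tool_rot: [0.002, 0.998, 0.043, -0.045]
ft_force: [0.1, 0.0, -0.5]
width: 0.044
finger_force: 30.0
```

Run:
```python
from h import *
stat();print(over("a",.1))
plan([(over("a",.034)+[-.004,-.002,0],5,-5.2,30)],mm=18)
```

```text
t 21.15 grasp [485.9 -39.6  99.5] z [-0.089 -0.007 -0.996] x [ 0.992  0.087 -0.089] q [-0.63  0.72  0.82  2.03 -0.72  0.81 -0.84] F [ 0.1  0.  -0.5] w 44.0 29.99776982702315
[ 0.48946054 -0.03764018  0.1       ]
1.4 0 16.3 0 0 0 30; 2.8 0 32.7 0 0 0 30; 4.2 0 49 0 -0.1 0 30; 5.6 0 65.3 0 -0.1 0 30
```

Emit:
play_rows --steps "1 0 16 0 0 0 30; 3 0 33 0 0 0 30; 4 0 49 0 0 0 30; 5 0 64 0 0 0 30; 5 0 66 0 0 0 30"

```text
time_s: 21.78
tcp_pos: [0.4969, -0.0388, 0.1785]
tool_rot: [0.002, 0.998, 0.044, -0.047]
ft_force: [0.6, 0.5, -0.5]
width: 0.0434
finger_force: 30.0
```

Emit:
play_rows --steps "0 0 1 0 0 0 30; 0 0 2 0 0 0 30; 0 0 2 0 0 0 30"

```text
time_s: 22.15
tcp_pos: [0.4973, -0.0387, 0.178]
tool_rot: [0.002, 0.998, 0.044, -0.046]
ft_force: [0.2, -0.2, -1.0]
width: 0.0439
finger_force: 30.0
```

Emit:
play_rows --steps "0 0 1 0 0 0 30; 0 0 1 0 0 0 30"

```text
time_s: 22.4
tcp_pos: [0.4971, -0.0387, 0.1768]
tool_rot: [0.002, 0.998, 0.044, -0.046]
ft_force: [-0.3, 0.4, -2.0]
width: 0.0437
finger_force: 30.0
```

Emit:
play_rows --steps "0 0 1 0 0 0 30; 0 0 1 0 0 0 30"

```text
time_s: 22.65
tcp_pos: [0.497, -0.0387, 0.1757]
tool_rot: [0.002, 0.998, 0.044, -0.046]
ft_force: [-0.4, 0.2, -0.4]
width: 0.0441
finger_force: 30.0
```

Emit:
play_rows --steps "0 0 0.5 0 0 0 30; 0 0 0.5 0 0 0 30"

```text
time_s: 22.9
tcp_pos: [0.4969, -0.0388, 0.1752]
tool_rot: [0.002, 0.998, 0.044, -0.046]
ft_force: [-0.8, -0.2, -1.4]
width: 0.0437
finger_force: 30.0
```

Emit:
play_rows --steps "0 0 1 0 0 0 30; 0 0 1 0 0 0 30"

```text
time_s: 23.15
tcp_pos: [0.4969, -0.0388, 0.1745]
tool_rot: [0.002, 0.998, 0.044, -0.046]
ft_force: [-1.4, 1.2, 3.9]
width: 0.044
finger_force: 30.0
```

Emit:
play_rows --steps "0 0 0.5 0 0 0 30; 0 0 0.5 0 0 0 30"

```text
time_s: 23.4
tcp_pos: [0.4969, -0.0389, 0.1744]
tool_rot: [0.001, 0.998, 0.044, -0.046]
ft_force: [-2.0, 1.6, 11.6]
width: 0.0437
finger_force: 30.0
```

Contact. I'll release, retreat and plan for the last loaf.

Emit:
play_rows --steps "0 0 0 0 0 0 45; 0 0 0 0 0 0 56; 0 0 0 0 0 0 56; 0 0 0 0 0 0 56"

```text
time_s: 23.9
tcp_pos: [0.4968, -0.0388, 0.1736]
tool_rot: [0.002, 0.998, 0.044, -0.046]
ft_force: [0.1, -0.1, 1.0]
width: 0.056
finger_force: 0.0
```

Emit:
play_rows --steps "0 0 -8 0 0 0 56; 0 0 -30 0 0 0 56; 0 0 -60 0 0 0 56; 0 0 -100 0 0 0 60; 0 0 -100 0 0 0 60"

```text
time_s: 24.52
tcp_pos: [0.5072, -0.0383, 0.2759]
tool_rot: [0.002, 0.998, 0.044, -0.044]
ft_force: [0.2, -0.2, 0.1]
width: 0.0599
finger_force: 0.0
```

Run:
```python
from h import *
stat()
d=cam("wrist"); cv2.imwrite("pics/w6.png",cv2.resize(d["color"][:,:,::-1],(640,480)))
g=cur()[0]+cur()[1].apply([0,0,.147])
plan([((g[0]+.04,-.06,.19),0,10,64),(loaf(2,.07),DY,25,64)],mm=50)
```

```text
t 24.525 grasp [494.5 -39.4 129.5] z [-0.087 -0.007 -0.996] x [ 0.992  0.087 -0.087] q [-0.66  0.69  0.87  2.   -0.67  0.87 -0.88] F [ 0.2 -0.2  0.1] w 59.9 0.0
-3 11 -30 -0.1 7.6 2.5 64; -6 22 -60.1 -0.3 15.1 5 64; 17.5 35.3 -39.4 -0.7 22.6 5.6 64; 41 48.6 -18.8 -1.1 30.1 6.1 64
```

View pics/w6.png

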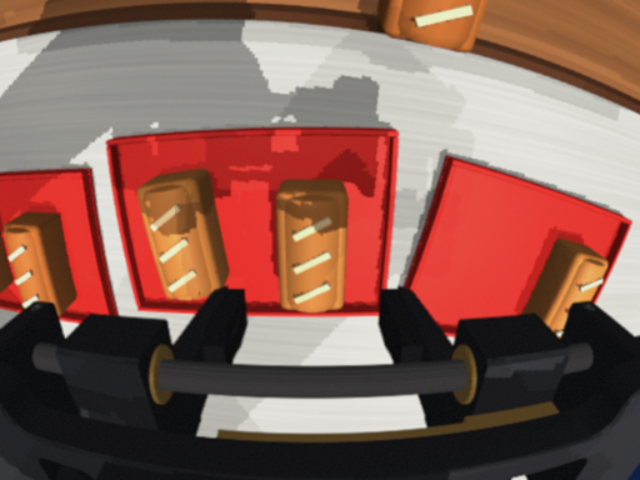

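The middle tray now holds two loaves, at (180,240) and (312,260), both flat inside the rim. The last loaf is on the display at (435,20).

Emit:
play_rows --steps "-3 11 -30 0 7.6 2.5 64; -6 22 -60 -0.3 15.1 5 64; 17 35 -39 -0.7 22.6 5.6 64; 41 49 -19 -1.1 30.1 6.1 64; 41 49 -19 -1.1 30.1 6.1 64"

```text
time_s: 25.2
tcp_pos: [0.5515, -0.0844, 0.2864]
tool_rot: [0.001, 0.977, -0.011, 0.213]
ft_force: [-0.7, 0.7, -0.1]
width: 0.0642
finger_force: 0.0
```

Emit:
play_rows --steps "0 0 0 0 0 0 64; 0 0 0 0 0 0 64"

```text
time_s: 25.45
tcp_pos: [0.5527, -0.0825, 0.2889]
tool_rot: [0.003, 0.977, -0.009, 0.215]
ft_force: [-0.2, -0.0, 0.4]
width: 0.0641
finger_force: 0.0
```

Run:
```python
from h import *
stat();print(loaf(2,.07))
d=cam("wrist")
plan([(loaf(2,0,-.002),DY,25,64)],mm=20)
im=d["color"].astype(int); m=(im.min(2)>110)&(im[:,:,0]-im[:,:,2]>20)&(im[:,:,0]>170)
X=loaf(2,.0175); p=d["R"]@X+d["t"]; r=np.hypot(p[0],p[1]); u=(p[:2]/r*np.arctan2(r,p[2])*d["f"]+[d["cx"],d["cy"]]);print("pred",u)
n,l,s,c=cv2.connectedComponentsWithStats(m.astype(np.uint8))
for i in range(1,n):
    if s[i,4]>25 and np.hypot(*(c[i]-u))<70: print(c[i],s[i,4])
```

```text
t 25.45 grasp [614.3 -83.8 155.5] z [ 0.419 -0.009 -0.908] x [ 0.908 -0.016  0.419] q [-0.39  0.54  0.59  2.07 -1.12  0.35 -0.49] F [-0.2 -0.   0.4] w 64.1 0.0
[ 0.61514673 -0.08389929  0.15621985]
1.8 0.1 18.6 0 0 0 64; 3.6 0.2 37.2 0 0.1 0.1 64; 5.4 0.3 55.7 0 0.1 0.1 64; 7.3 0.4 74.3 0 0.2 0.1 64
pred [249.02574388 213.86109869]
[246.65037594 180.52631579] 266
[247.04109589 211.38812785] 219
[245.05464481 240.74863388] 183
[242.78947368 255.78947368] 38
```

Run:
```python
from h import *
ys[2]=-.083
plan([(loaf(2,.05),DY,22,64,2),(loaf(2,0,-.002),DY,22,64,3)])
```

```text
5 -0.3 9.9 0 -1.4 0.1 64; 10 -0.6 19.7 0 -2.8 0.1 64; 11.6 -0.6 38 0 -2.8 0.1 64; 13.3 -0.6 56.2 0 -2.8 0.1 64; 15 -0.6 74.5 0 -2.8 0.1 64
```

Emit:
play_rows --steps "5 0 10 0 -1.4 0 64; 10 -0.6 20 0 -2.8 0 64; 12 -0.6 38 0 -2.8 0 64; 13 -0.6 56 0 -2.8 0 64; 14 -0.6 74 0 -2.8 0 64"

```text
time_s: 26.12
tcp_pos: [0.5973, -0.083, 0.2259]
tool_rot: [0.002, 0.982, -0.009, 0.191]
ft_force: [-0.2, -0.2, -0.5]
width: 0.0638
finger_force: 0.0
```

Emit:
play_rows --steps "0 0 0 0 0 0 64; 0 0 0 0 0 0 64"

```text
time_s: 26.38
tcp_pos: [0.5965, -0.0836, 0.2272]
tool_rot: [0.002, 0.982, -0.01, 0.191]
ft_force: [0.8, 0.8, -0.4]
width: 0.0638
finger_force: 0.0
```

Run:
```python
from h import *
stat();ys[2]=-.083;print(loaf(2,0,-.002))
```

```text
t 26.375 grasp [651.6 -84.7  90.9] z [ 0.375 -0.008 -0.927] x [ 0.927 -0.018  0.375] q [-0.32  0.7   0.51  1.96 -1.18  0.35 -0.47] F [ 0.8  0.8 -0.4] w 63.8 0.0
[ 0.65265902 -0.0836192   0.09126795]
```

Emit:
play_rows --steps "0 0 0 0 0 0 30; 0 0 0 0 0 0 30; 0 0 0 0 0 0 30; 0 0 0 0 0 0 30; 0 0 0 0 0 0 30"

```text
time_s: 27.0
tcp_pos: [0.5965, -0.0832, 0.2276]
tool_rot: [0.002, 0.981, -0.009, 0.191]
ft_force: [-2.9, 2.5, 5.8]
width: 0.0442
finger_force: 30.0
```

Emit:
play_rows --steps "-2 0 -5 0 0 0 30; -5 0 -20 0 0 0 30; -8 0 -40 0 0 0 30; -10 0 -60 0 0 0 30; -10 0 -60 0 0 0 30"

```text
time_s: 27.62
tcp_pos: [0.5641, -0.083, 0.2797]
tool_rot: [0.002, 0.981, -0.01, 0.191]
ft_force: [0.4, -0.3, -1.5]
width: 0.0437
finger_force: 30.0
```

Run:
```python
from h import *
stat()
g=cur()[0]+cur()[1].apply([0,0,.147])
plan([((g[0]-.06,g[1]-.03,.165),DY,15,30),(over("c+",.10)+[-.002,0,0],-6.7,-8,30)],mm=50)
```

```text
t 27.625 grasp [619.3 -84.1 143.5] z [ 0.376 -0.008 -0.927] x [ 0.927 -0.018  0.376] q [-0.42  0.59  0.64  2.03 -1.07  0.41 -0.56] F [ 0.4 -0.3 -1.5] w 43.7 29.99608405865729
-14.4 15.6 -20.5 0 -3.5 0 30; -28.9 31.2 -41.1 0 -7.1 0 30; -44.9 53.5 -25.5 -0.2 -14.7 1.8 30; -60.8 75.8 -9.9 -0.4 -22.4 3.7 30; -76.8 98.1 5.7 -0.7 -30.1 5.6 30
```

Emit:
play_rows --steps "-14 16 -20 0 -3.5 0 30; -29 31 -41 0 -7.1 0 30; -45 53 -25 0 -14.7 1.8 30; -61 76 -10 -0.4 -22.4 3.7 30; -77 98 5 -0.7 -30.1 5.6 30"

```text
time_s: 28.25
tcp_pos: [0.4931, -0.1798, 0.2443]
tool_rot: [-0.004, 0.996, -0.058, -0.073]
ft_force: [0.9, 0.6, -1.5]
width: 0.0436
finger_force: 30.0
```

Emit:
play_rows --steps "0 0 0 0 0 0 30; 0 0 0 0 0 0 30"

```text
time_s: 28.5
tcp_pos: [0.4936, -0.179, 0.2453]
tool_rot: [-0.004, 0.996, -0.058, -0.07]
ft_force: [0.5, 0.1, -1.8]
width: 0.0439
finger_force: 30.0
```

Run:
```python
from h import *
stat();print(over("c+",.1))
plan([(over("c+",.034)+[-.002,0,0],-6.7,-8,30)],mm=18)
```

```text
t 28.5 grasp [ 473.4 -176.6   99.7] z [-0.138  0.016 -0.99 ] x [ 0.984 -0.115 -0.139] q [-0.36  0.79  0.87  1.95 -0.71  0.9  -0.79] F [ 0.5  0.1 -1.8] w 43.9 29.996011946350336
[ 0.47480017 -0.17728683  0.1       ]
2.2 0.2 16.3 0 0 0 30; 4.3 0.4 32.6 0 0 0 30; 6.5 0.6 48.9 0 0 0 30; 8.7 0.8 65.1 0 0 0.1 30
```

Emit:
play_rows --steps "2 0 16 0 0 0 30; 4 0 33 0 0 0 30; 6 0.6 49 0 0 0 30; 9 1 64 0 0 0 30; 9 1 65 0 0 0 30"

```text
time_s: 29.12
tcp_pos: [0.4926, -0.1803, 0.1786]
tool_rot: [-0.004, 0.996, -0.058, -0.071]
ft_force: [-0.6, -0.7, -1.6]
width: 0.0436
finger_force: 30.0
```

Emit:
play_rows --steps "0 0 1 0 0 0 30; 0 0 2 0 0 0 30; 0 0 2 0 0 0 30"

```text
time_s: 29.5
tcp_pos: [0.4929, -0.1804, 0.1782]
tool_rot: [-0.004, 0.996, -0.058, -0.07]
ft_force: [-0.3, 1.1, -1.4]
width: 0.0439
finger_force: 30.0
```

Emit:
play_rows --steps "0 0 1 0 0 0 30; 0 0 1 0 0 0 30"

```text
time_s: 29.75
tcp_pos: [0.4926, -0.1803, 0.177]
tool_rot: [-0.004, 0.996, -0.058, -0.07]
ft_force: [0.6, 0.1, -1.3]
width: 0.0435
finger_force: 30.0
```

```bash
python3 -c "
from h import *
stat()"
```

```text
t 29.75 grasp [ 472.1 -178.    31.4] z [-0.14   0.016 -0.99 ] x [ 0.983 -0.115 -0.14 ] q [-0.29  0.89  0.76  1.96 -0.81  0.8  -0.72] F [ 0.6  0.1 -1.3] w 43.5 29.996054372750223
```

Emit:
play_rows --steps "0 0 1 0 0 0 30; 0 0 1 0 0 0 30"

```text
time_s: 30.0
tcp_pos: [0.4924, -0.1803, 0.1759]
tool_rot: [-0.004, 0.996, -0.058, -0.07]
ft_force: [-0.3, -0.7, 0.2]
width: 0.0439
finger_force: 30.0
```

Emit:
play_rows --steps "0 0 1 0 0 0 30; 0 0 1 0 0 0 30"

```text
time_s: 30.25
tcp_pos: [0.4922, -0.1803, 0.1748]
tool_rot: [-0.004, 0.996, -0.058, -0.07]
ft_force: [-1.2, -0.0, -1.0]
width: 0.0439
finger_force: 30.0
```

Emit:
play_rows --steps "0 0 1 0 0 0 30; 0 0 1 0 0 0 30"

```text
time_s: 30.5
tcp_pos: [0.4921, -0.1803, 0.1739]
tool_rot: [-0.004, 0.996, -0.058, -0.07]
ft_force: [0.6, 0.1, -0.7]
width: 0.0437
finger_force: 30.0
```

Emit:
play_rows --steps "0 0 0.5 0 0 0 30; 0 0 0.5 0 0 0 30"

```text
time_s: 30.75
tcp_pos: [0.4921, -0.1804, 0.1736]
tool_rot: [-0.004, 0.996, -0.058, -0.07]
ft_force: [0.0, -0.3, 1.9]
width: 0.0436
finger_force: 30.0
```

Emit:
play_rows --steps "0 0 0.5 0 0 0 30; 0 0 0.5 0 0 0 30"

```text
time_s: 31.0
tcp_pos: [0.4921, -0.1804, 0.1735]
tool_rot: [-0.004, 0.996, -0.058, -0.07]
ft_force: [-1.2, 2.2, 7.5]
width: 0.0436
finger_force: 30.0
```

Emit:
play_rows --steps "0 0 0 0 0 0 45; 0 0 0 0 0 0 56; 0 0 0 0 0 0 56; 0 0 0 0 0 0 56"

```text
time_s: 31.5
tcp_pos: [0.492, -0.1803, 0.1729]
tool_rot: [-0.004, 0.996, -0.058, -0.07]
ft_force: [0.5, -0.5, 0.9]
width: 0.0561
finger_force: 0.0
```

Emit:
play_rows --steps "0 0 -8 0 0 0 56; 0 0 -30 0 0 0 56; 0 0 -60 0 0 0 56; 0 0 -100 0 0 0 60; 0 0 -100 0 0 0 60"

```text
time_s: 32.12
tcp_pos: [0.5072, -0.1826, 0.2748]
tool_rot: [-0.003, 0.996, -0.058, -0.068]
ft_force: [-0.8, 0.1, 0.2]
width: 0.0601
finger_force: 0.0
```

Emit:
play_rows --steps "-30 0 -40 0 0 0 60; -60 0 -80 0 0 0 60; -90 0 -120 0 0 0 60; -90 0 -120 0 0 0 60"

```text
time_s: 32.62
tcp_pos: [0.4334, -0.1738, 0.405]
tool_rot: [-0.005, 0.996, -0.059, -0.069]
ft_force: [0.4, 0.4, -0.8]
width: 0.0604
finger_force: 0.0
```

Run:
```python
from h import *
stat()
d=cam("wrist"); t=cam("scene")
a=cv2.resize(d["color"][:,:,::-1],(512,384)); b=cv2.resize(t["color"][130:322,100:356,::-1],(512,384))
cv2.imwrite("pics/end.png",cv2.resize(np.hstack([a,b]),(800,300)))
```

```text
t 32.625 grasp [ 413.3 -171.3  259.4] z [-0.136  0.017 -0.991] x [ 0.984 -0.116 -0.137] q [-0.61  0.48  1.16  2.   -0.43  1.11 -0.92] F [ 0.4  0.4 -0.8] w 60.4 0.0
```

View pics/end.png

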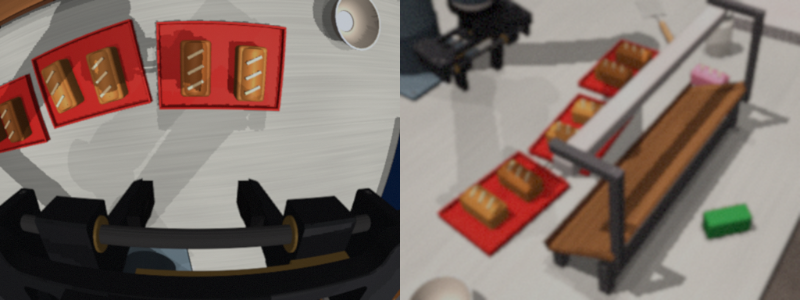

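Each tray now holds two loaves flat inside its rim: right tray at (195,68) and (250,72), middle at (62,85) and (107,75). The display is empty and the gripper is clear, so I'm handing the job in.

```bash
python3 -c "
from rig import workorder
print(workorder.job_done())"
```

```text
the job is handed in; nothing more can be done
None
```

The job is handed in at about 33 s of the 69 s limit: the four display loaves went to trays c, b, a and c in turn, and in the pictures each tray holds two, right way up, flat and inside the rim; the first set-down (tray c) pressed to about 42 N at the wrist before I backed off and released it, the other three stayed under 12 N.

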